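# Lift the hot bread roll off its dish with kitchen tongs

## Task

The bread roll on the little round dish has just come out of the oven: take the kitchen tongs by their two black grips, close the tongs' tips on the roll and lift it a good 12 cm above the worktop, clear of the dish. Finish while still holding it there, steady, pinched between the two tips of the tongs: nothing is put down. Only the tongs may touch the roll, never the gripper or arm, and the dish and the other things on the worktop stay where they are.

Things in the scene. Friction and masses are not known exactly. Their poses are not given: they have to be found in the camera images.
- tongs: Steel kitchen tongs, 240 mm, 130 g, lying flat, arms side by side in a V open to +x. Origin: underside, midway between the two upright black grips; x along the tongs to the tips, z up. Upright pivot at x=-90 mm, hanging ring to -125. Grips: x -25 to +25 mm, z 0 to 30 mm, 50 mm over their outsides at rest (open), each splayed 4.3 degrees; parallel at 36 mm. Sprung open; pinch the grips to close
- tongs_jaw (a point): Point midway between the tongs' tips: tongs frame x=95 mm, y=0, z=12 mm (same axes). Tips: flat upright steel, 3 mm thick, z 0 to 24 mm, x 72 to 128 mm; inner gap here 84 mm at rest. Each 1 mm less over the grips takes 2.06 mm off the gap: 45 mm over the grips gives 74 mm, 36 mm gives 56 mm (the roll)
- tongs_left: Left (+y) arm of the tongs with its grip and tip; origin on the pivot (tongs frame x=-90 mm), underside. Both arms move equally. The spring pushes each finger with about 5 N at rest, 7 N at 45 mm and 9 N at 36 mm over the grips, so the tongs can be held and carried half closed; let go, they spring open
- tongs_right: Right (-y) arm of the tongs with its grip and tip; origin on the pivot as for the left arm
- roll: Brown round bread roll, domed, rigid, with a pale cut on top; 56 mm in diameter (widest 12 to 24 mm above its underside), 42 mm high, about 50 g. Origin: centre of its underside, z up. It stands in the middle of the dish, its underside 5 mm above the worktop
- dish: Small round glazed dish (spoon rest), 106 mm in diameter, rim 15 mm high; loose; origin: centre of its underside. The tips of the tongs must pass above its rim: with the tongs' underside 17 to 22 mm above the worktop the tips meet the widest part of the roll
- garlic: Bystander: garlic bulb, 55 mm wide and high; origin: centre of its underside
- salt_shaker: Bystander: salt shaker, 44 mm in diameter, 90 mm high; origin: centre of its underside
- pepper_mill: Bystander: dark wooden pepper mill, 58 mm in diameter, 165 mm high; origin: centre of its underside
- tin: Bystander: small food tin, 58 mm in diameter, 72 mm high; origin: centre of its underside
Things that resemble listed ones, but are neither listed nor needed, are in the scene too. Leave any pink or yellow look-alike of the roll alone.

How it is judged:
By the outcome, as a careful person would: the job done as asked, in the order asked, and still so for the second after the job is handed in, while the arm keeps its last pose, push and grip.
It also fails if it takes over 40 s, if anything falls off the work surface, if the arm or the gripper's body presses on something with over 40 N, if the wrist force passes 120 N, or if a joint passes its speed limit or range.

## Robot

A 6-joint arm with a two-finger parallel gripper is mounted at the origin on a cart in front of the work surface, level with it; the furniture and walls round the work are solid. World frame = base frame: x ahead of the robot, y to its left, z up, the work surface at z = 0. Lengths are in m, angles in rad, forces in N, time in s.
With the tool pointing down it reaches from about 0.275 to 0.75 m from the base axis. Payload 10.2 kg.
Tool frame: the origin (TCP) lies midway between the tips of the shut fingers; the grasp point (between the pads) lies 19 mm behind it; z points along the fingers, y is the line along which they close (so a half turn about z gives the same grasp; the last joint's range is limited). The gripper opens to 88 mm and grips with 3 to 60 N. Pads are 18 mm wide; open, the fingers measure 123 mm over their backs; the gripper's body (75 mm by 187 mm) begins 45 mm behind the grasp point.
Start: joints at [-1.512, 0.313, 1.498, -0, 1.331, -0.223], TCP at [0.146, -0.504, 0.239] pointing down, gripper open.
Joint ranges: [-2.94, 2.94], [-0.97, 2.17], [0.19, 2.56], [-1.23, 4.37], [0.02, 3.11], [-2.88, 2.88]. Speed limits (rad/s): [2.39, 2.39, 3.01, 3.14, 3.14, 3.14].

## Interface

Orientations are given as a unit quaternion [w, x, y, z].
In Python, from workcell import monitor, viewer, ctrl gives the robot as it stands.
- The arm moves only by the tool servo_tool, never from a script. Its argument "deltas" is text: rows parted by semicolons, each of 7 numbers parted by spaces: the shift along the world's x, y, z normalised to -1 to 1, where 1 is 2.5 cm, then the turn, a rotation vector about the world's x, y, z normalised to -1 to 1, where 1 is 1.5 rad, then the closure, from 0 (fully open) to 1 (shut). A call has 1 to 10 rows; each row shifts and turns the commanded pose from where the row before left it; what a row does not reach is not made up. A row lasts 1/12 s, in which the tool goes at most 41.7 mm and 7.16 degrees, less where a joint would pass 70% of its speed; a pose out of reach is approached as far as the arm can. A call with a number of a shift or a turn outside -1 to 1 is refused whole. A call with a gripper value outside its range is refused whole. The fingers move at their own pace and stop on an object; "squeeze" is the grip in N (left out, the last holds). Time passes only in rows, so rows that do not move let the fingers close. It gives the time, the measured TCP pose, the force, the opening and the grip force at its end, in the units of the state.
- monitor.read_state(): the state, without advancing time (a new reading comes with each control period).
- viewer.capture(name): name is "side" or "top"; returns the picture (400x640x3 uint8, red, green, blue); there is no depth.
- viewer.camera_params(name): a dict with "vertical_fov" (degrees; the focal length in pixels is half the picture's height over the tangent of half this angle, whatever the lens; pixels are square), "cx", "cy" (the principal point, pixels), "world_to_cam" (4x4, takes a point from world to camera coordinates). Camera axes: x right, y up, looking along -z (the intrinsics and any distortion apply to the point x, -y, -z); pixel columns grow to the right and rows downward; lengths in m; the calibration is good to about 2 mm. A picture is of the moment at which its call begins. camera_params takes no time and is no camera call.
- ctrl.sign_off(): hands the job in; it is judged then, once.
The state is a dict: "clock": time; "joint_pos": joint angles; "joint_velocities": joint speeds; "tau": joint torques, N m; "tcp_pos": TCP position; "eef_rot": TCP orientation; "ft_force": force on the tool from outside, world axes, zero at the start; "torque": the same for the moment, N m; "width": finger opening in m; "grip_force": force on a finger pad.
Only numpy, scipy, OpenCV 4.12 (cv2) and the standard library are available. Lean on these libraries where they do the work, as an engineer would, in place of code of your own. Each camera call takes 0.05 s, during which the arm holds its last target. There are 200 camera calls.

## Working session

There is one attempt and no reset: what is moved stays moved. The work goes in short steps, Python scripts to look and compute and a tool call to move; the robot and the scene stay as the last step left them, time stands still between calls to the robot, and variables do not carry over. Pictures are saved under pics/ and viewed, at most 10 in all, crops included, and the job is handed in when it is done.

Besides the shell and the picture viewer there is one more tool, called after "Request:" by a JSON object that holds its "fn" and its "kwargs", one argument or row to a line. servo_tool: Moves the arm, as the interface text tells. Scaled input: -1 to 1 covers 2.5 cm each way for a shift and 1.5 rad each way for a turn. Its arguments: {"type":"object","properties":{"deltas":{"type":"string"},"squeeze":{"type":"number"}},"required":["deltas"]}

```bash
mkdir -p pics; ls; python3 - <<'E'
from workcell import monitor, viewer
import cv2
for n in("side","top"):
    cv2.imwrite(f"pics/{n}0.png",viewer.capture(n)[:,:,::-1]); p=viewer.camera_params(n); print(n,p)
s=monitor.read_state(); print(s["tcp_pos"],s["eef_rot"],s["width"],s["clock"])
E
```

```text
pics
side {'vertical_fov': 57.669676679287164, 'cx': 323.12015444571557, 'cy': 205.26505813649874, 'world_to_cam': array([[-0.8462782 , -0.53273877, -0.00161334,  0.46427052],
       [ 0.34149091, -0.54479224,  0.76588862, -0.18196148],
       [-0.4088975 ,  0.6476039 ,  0.64297125, -0.82833661],
       [ 0.        ,  0.        ,  0.        ,  1.        ]])}
top {'vertical_fov': 43.75910609698003, 'cx': 326.3436960477919, 'cy': 202.66598184338912, 'world_to_cam': array([[-2.47964321e-02, -9.99687884e-01, -3.04490464e-03,
         3.75363102e-02],
       [ 9.92836681e-01, -2.49823665e-02,  1.16838374e-01,
        -5.22887217e-01],
       [-1.16877975e-01, -1.25918221e-04,  9.93146275e-01,
        -1.20160277e+00],
       [ 0.00000000e+00,  0.00000000e+00,  0.00000000e+00,
         1.00000000e+00]])}
[ 0.14596513 -0.50408704  0.23824845] [-5.37379267e-04  9.90091092e-01  1.40425561e-01  5.27530073e-05] 0.08785508006322874 0.1
```

View pics/top0.png

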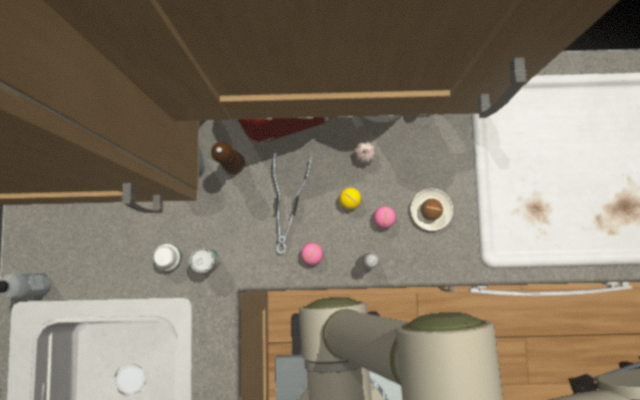

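View pics/side0.png

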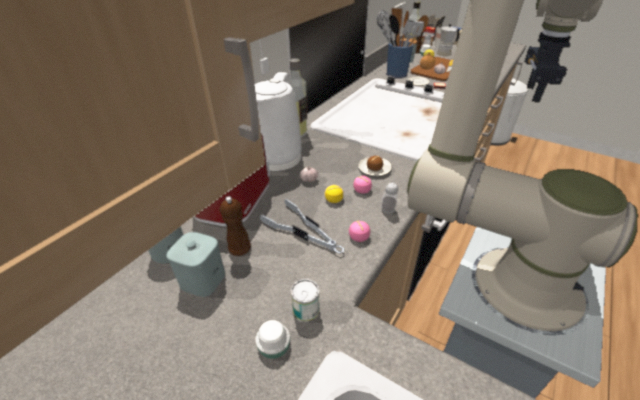

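The top view shows the tongs with the ring at about (281,250) and tips at (275,155) and (309,158). The roll and dish are at (431,210). Bystanders are the mill (222,150), tin (203,262), salt (371,261) and garlic (365,151), and the look-alikes are at (350,198), (385,216) and (312,254). The side view agrees: tongs grips near (300,230) and (312,222), roll at (375,163).

```bash
cat > h.py <<'E'
import numpy as np, cv2
from workcell import monitor, viewer
def ray(n,u,v):
    p=viewer.camera_params(n); f=200/np.tan(np.radians(p["vertical_fov"])/2)
    d=np.array([(u-p["cx"])/f,-(v-p["cy"])/f,-1]); M=p["world_to_cam"]; R=M[:3,:3]
    return -R.T@M[:3,3], R.T@d
def onz(n,u,v,z):
    c,d=ray(n,u,v); return c+d*(z-c[2])/d[2]
def proj(n,P):
    p=viewer.camera_params(n); f=200/np.tan(np.radians(p["vertical_fov"])/2)
    q=p["world_to_cam"]@np.r_[P,1]; return p["cx"]-f*q[0]/q[2], p["cy"]+f*q[1]/q[2]
def tri(a,b):
    (c1,d1),(c2,d2)=ray("top",*a),ray("side",*b)
    s=np.linalg.lstsq(np.c_[d1,-d2],c2-c1,rcond=None)[0]
    p,q=c1+d1*s[0],c2+d2*s[1]; return (p+q)/2,np.linalg.norm(p-q)
E
python3 - <<'E'
from h import *
for k,u,v,z in [("ring",281,251,.01),("tipL",275,155,.02),("tipR",309,158,.02),("roll",431,209.5,.04),("dish",431.5,210,.012),("mill top",219,149,.165),("tin",204,262,.072),("salt",371,261,.09),("garlic",365,151,.05),("yel",350,198,.04),("p1",385,216,.04),("p2",312,254,.04)]: print(k,onz("top",u,v,z).round(3))
print("roll tri",tri((431,209),(375,161)))
a=cv2.imread("pics/top0.png")[130:270,235:465]; a=cv2.resize(a,None,fx=3.4,fy=3.4,interpolation=cv2.INTER_CUBIC); 
b=cv2.imread("pics/side0.png")[130:270,240:400]; b=cv2.resize(b,None,fx=3.5,fy=3.5,interpolation=cv2.INTER_CUBIC)
cv2.imwrite("pics/c1.png",a);cv2.imwrite("pics/c2.png",b)
E
```

```text
ring [0.408 0.14  0.01 ]
tipL [0.649 0.151 0.02 ]
tipR [0.639 0.065 0.02 ]
roll [ 0.499 -0.231  0.04 ]
dish [ 0.501 -0.239  0.012]
mill top [0.634 0.261 0.165]
tin [0.385 0.317 0.072]
salt [ 0.378 -0.076  0.09 ]
garlic [ 0.647 -0.074  0.05 ]
yel [ 0.533 -0.034  0.04 ]
p1 [ 0.486 -0.118  0.04 ]
p2 [0.398 0.062 0.04 ]
roll tri (array([ 0.50027758, -0.23318419,  0.03368634]), np.float64(0.001823426687093209))
```

View pics/c1.png

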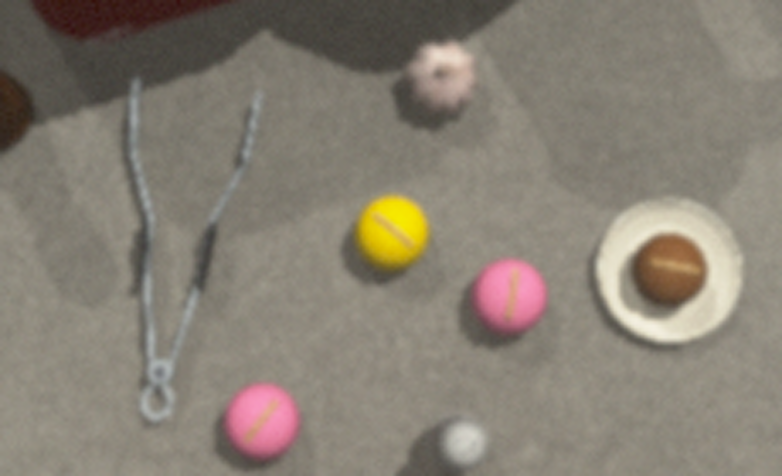

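View pics/c2.png

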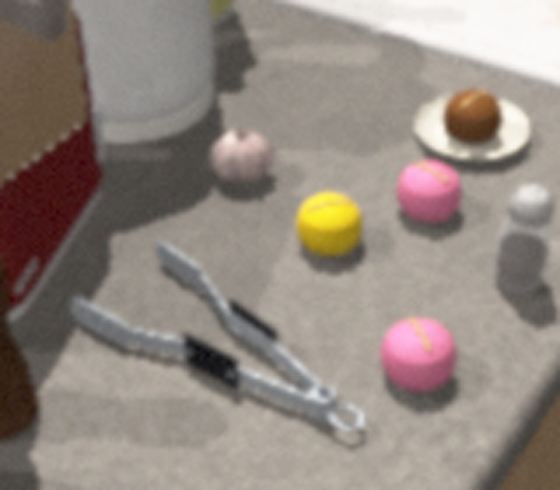

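The crops show the pivot at full-frame (281.5,239.7), tips at (275,154) and (311,158), grips near (278,206) and (295.6,206), and the roll cut running roughly horizontal in the picture.

```bash
python3 - <<'E'
from h import *
s=3.4
for z in (.015,.024,.03):
    pv=onz("top",235+158/s,130+373/s,.024); L=onz("top",235+136/s,130+82/s,.024);R=onz("top",235+258/s,130+96/s,.024)
    g=[onz("top",235+148/s,130+258/s,z),onz("top",235+207/s,130+258/s,z)]
m=(L+R)/2; d=m-pv; d[2]=0; print(pv,L,R,np.linalg.norm(d),np.linalg.norm(L-R)); d/=np.linalg.norm(d)
print("yaw",np.degrees(np.arctan2(d[1],d[0])),"grip from pivot",pv+.09*d,"from tips",m-.128*d,"grip mid",(g[0]+g[1])/2,g)
im=cv2.imread("pics/top0.png").astype(int); b,gg,r=im[...,0],im[...,1],im[...,2]
# black grips
mk=((im.max(2)<75)).astype(np.uint8); mk[:185]=0; mk[225:]=0; mk[:,:265]=0; mk[:,305:]=0
n,_,st,c=cv2.connectedComponentsWithStats(mk); print(st[1:],c[1:],[onz("top",*q,.03) for q in c[1:]])
# roll and dish
mk=((r-b>50)&(r-gg>20)).astype(np.uint8); mk[:,:410]=0;mk[:,455:]=0;mk[:185]=0;mk[235:]=0
n,_,st,c=cv2.connectedComponentsWithStats(mk); print("roll",st[1:],c[1:],[onz("top",*q,.023) for q in c[1:]])
mk=((im.max(2)>165)).astype(np.uint8); mk[:,:400]=0;mk[:,465:]=0;mk[:175]=0;mk[240:]=0
p=np.argwhere(mk)[:,::-1].astype(np.float32); (u,v),rad=cv2.minEnclosingCircle(p); print("dish",u,v,rad,onz("top",u,v,.015))
E
```

```text
[0.43525516 0.13741697 0.024     ] [0.65073352 0.15063774 0.024     ] [0.63788918 0.06054341 0.024     ] 0.21146491595927783 0.09100529668648796
yaw -8.656156555222807 grip from pivot [0.52423    0.12387158 0.024     ] from tips [0.51776936 0.12485513 0.024     ] grip mid [0.51816981 0.12148283 0.03      ] [array([0.51870959, 0.14295147, 0.03      ]), array([0.51763003, 0.10001418, 0.03      ])]
[[277 199   1   1   1]
 [294 198   4  14  18]
 [276 201   2   3   4]] [[277.         199.        ]
 [295.33333333 204.27777778]
 [276.75       202.        ]] [array([0.53596843, 0.1465093 , 0.03      ]), array([0.52165991, 0.10130249, 0.03      ]), array([0.52849555, 0.14722753, 0.03      ])]
roll [[423 199  20  18 273]] [[432.53846154 207.57142857]] [array([ 0.50565681, -0.23908946,  0.023     ])]
dish 431.59307861328125 208.87469482421875 21.800891876220703 [ 0.50325991 -0.23827559  0.015     ]
```

Request:
{"fn": "servo_tool", "kwargs": {
  "deltas": "0.58 0.96 0 0 0 -0.029 0;0.58 0.96 0 0 0 -0.029 0;0.58 0.96 0 0 0 -0.029 0;0.58 0.96 0 0 0 -0.029 0;0.58 0.96 0 0 0 -0.029 0;0.58 0.96 0 0 0 -0.029 0;0.58 0.96 0 0 0 -0.029 0;0.58 0.96 0 0 0 -0.029 0;0.58 0.96 0 0 0 -0.029 0;0.58 0.96 0 0 0 -0.028 0",
  "squeeze": 20
}}

```text
clock: 0.93
tcp_pos: [0.2914, -0.2629, 0.2386]
eef_rot: [-0.0, 0.997, -0.077, -0.0]
ft_force: [0.7, -0.1, 1.0]
width: 0.0881
grip_force: 0.0
```

Request:
{"fn": "servo_tool", "kwargs": {
  "deltas": "0.58 0.96 -0.2 0 0 0 0;0.58 0.96 -0.2 0 0 0 0;0.58 0.96 -0.2 0 0 0 0;0.58 0.96 -0.2 0 0 0 0;0.58 0.96 -0.2 0 0 0 0;0.58 0.96 -0.2 0 0 0 0;0.58 0.96 -0.2 0 0 0 0;0.58 0.96 -0.2 0 0 0 0;0.58 0.96 -0.2 0 0 0 0;0.58 0.96 -0.2 0 0 0 0"
}}

```text
clock: 1.77
tcp_pos: [0.4364, -0.0229, 0.1883]
eef_rot: [-0.0, 0.997, -0.076, -0.0]
ft_force: [0.0, -0.6, -0.5]
width: 0.0883
grip_force: 0.0
```

Request:
{"fn": "servo_tool", "kwargs": {
  "deltas": "0.57 0.96 -0.2 0 0 0 0;0.57 0.96 -0.2 0 0 0 0;0.57 0.96 -0.2 0 0 0 0;0.57 0.96 -0.2 0 0 0 0;0.57 0.96 -0.2 0 0 0 0;0.55 0.96 -0.2 0 0 0 0;0 0 0 0 0 0 0;0 0 0 0 0 0 0"
}}

```text
clock: 2.43
tcp_pos: [0.5208, 0.1205, 0.1579]
eef_rot: [0.0, 0.997, -0.075, -0.001]
ft_force: [-0.1, 0.1, -0.0]
width: 0.0883
grip_force: 0.0
```

```bash
python3 - <<'E'
from h import *
a=viewer.capture("side")[:,:,::-1].copy()
for P in [(.521,.124,.03),(.521+.128*.9886,.124-.128*.151,.012),(.521-.09*.9886,.124+.09*.151,.012)]:
    cv2.circle(a,tuple(int(round(t)) for t in proj("side",P)),1,(0,0,255),-1)
a=a[120:270,200:400]
cv2.imwrite("pics/s1.png",cv2.resize(a,None,fx=3.8,fy=3.8,interpolation=cv2.INTER_CUBIC))
E
```

```text
(no output)
```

View pics/s1.png

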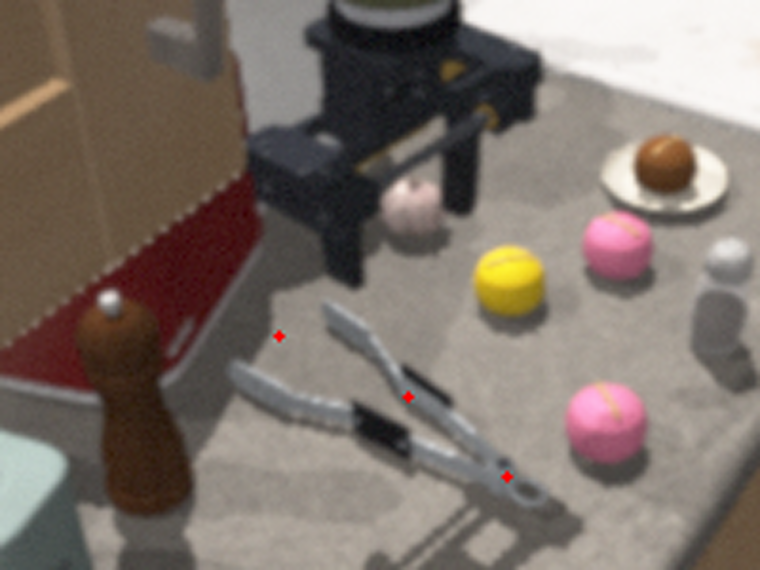

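The side view shows the grips' middle at crop (405,402) and the pivot at (507,475). Both lie within a pixel or so of my predictions, so I descend.

Request:
{"fn": "servo_tool", "kwargs": {
  "deltas": "0 0.12 -0.8 0 0 0 0;0 0 -0.8 0 0 0 0;0 0 -0.8 0 0 0 0;0 0 -0.8 0 0 0 0;0 0 -0.8 0 0 0 0;0 0 -0.8 0 0 0 0;0 0 -0.6 0 0 0 0;0 0 -0.4 0 0 0 0;0 0 -0.3 0 0 0 0;0 0 0 0 0 0 0"
}}

```text
clock: 3.32
tcp_pos: [0.5205, 0.1221, 0.0055]
eef_rot: [0.0, 0.997, -0.076, -0.001]
ft_force: [-0.2, 0.7, -0.5]
width: 0.0879
grip_force: 0.0
```

Request:
{"fn": "servo_tool", "kwargs": {
  "deltas": "0 0 0 0 0 0 0.3;0 0 0 0 0 0 0.4;0 0 0 0 0 0 0.44;0 0 0 0 0 0 0.47;0 0 0 0 0 0 0.49;0 0 0 0 0 0 0.49;0 0 0 0 0 0 0.49;0 0 0 0 0 0 0.49"
}}

```text
clock: 3.98
tcp_pos: [0.5212, 0.1228, 0.0065]
eef_rot: [-0.0, 0.997, -0.076, 0.0]
ft_force: [-0.2, 0.7, 3.1]
width: 0.0452
grip_force: 7.2
```

Request:
{"fn": "servo_tool", "kwargs": {
  "deltas": "0 0 0.1 0 0 0 0.49;0 0 0.2 0 0 0 0.49;0 0 0.4 0 0 0 0.49;0 0 0.7 0 0 0 0.49;0 0 0.8 0 0 0 0.49;0 0 0.8 0 0 0 0.49;0 0 0.8 0 0 0 0.49;0 0 0.8 0 0 0 0.49;0 0 0.4 0 0 0 0.49;0 0 0.2 0 0 0 0.49"
}}

```text
clock: 4.82
tcp_pos: [0.5214, 0.1227, 0.1381]
eef_rot: [-0.0, 0.997, -0.076, 0.001]
ft_force: [-0.0, -0.5, -0.8]
width: 0.0452
grip_force: 6.2
```

Request:
{"fn": "servo_tool", "kwargs": {
  "deltas": "-0.05 -0.15 0 0 0 0 0.49;-0.1 -0.3 0 0 0 0 0.49;-0.15 -0.5 0 0 0 0 0.49;-0.2 -0.7 0 0 0 0 0.49;-0.2 -0.7 0 0 0 0 0.49;-0.2 -0.7 0 0 0 0 0.49;-0.2 -0.7 0 0 0 0 0.49;-0.2 -0.7 0 0 0 0 0.49;-0.2 -0.7 0 0 0 0 0.49;-0.2 -0.7 0 0 0 0 0.49"
}}

```text
clock: 5.65
tcp_pos: [0.4772, -0.0252, 0.1353]
eef_rot: [-0.0, 0.997, -0.076, -0.001]
ft_force: [0.8, -0.2, -1.0]
width: 0.045
grip_force: 6.2
```

Request:
{"fn": "servo_tool", "kwargs": {
  "deltas": "-0.25 -0.8 0 0 0 0 0.49;-0.3 -0.8 0 0 0 0 0.49;-0.3 -0.8 0 0 0 0 0.49;-0.3 -0.8 0 0 0 0 0.49;-0.3 -0.8 0 0 0 0 0.49;-0.3 -0.8 0 0 0 0 0.49;-0.3 -0.8 0 0 0 0 0.49;-0.3 -0.8 0 0 0 0 0.49;-0.3 -0.8 0 0 0 0 0.49;-0.1 -0.4 0 0 0 0 0.49"
}}

```text
clock: 6.48
tcp_pos: [0.4079, -0.2155, 0.1355]
eef_rot: [-0.0, 0.997, -0.077, -0.001]
ft_force: [-0.4, 0.1, -1.2]
width: 0.0451
grip_force: 6.2
```

Request:
{"fn": "servo_tool", "kwargs": {
  "deltas": "0 -0.2 0 0 0 0 0.49;0 0 0 0 0 0 0.49;0 0 0 0 0 0 0.49;0 0 0 0 0 0 0.49"
}}

```text
clock: 6.82
tcp_pos: [0.4098, -0.2177, 0.136]
eef_rot: [-0.0, 0.997, -0.075, -0.0]
ft_force: [1.0, -0.1, -1.3]
width: 0.0446
grip_force: 6.2
```

```bash
python3 - <<'E'
from h import *
for n in("side","top"): cv2.imwrite(f"pics/{n}2.png",viewer.capture(n)[:,:,::-1])
a=cv2.imread("pics/side2.png")[90:240,280:480]; b=cv2.imread("pics/top2.png")[150:290,350:500]
h=lambda i:cv2.resize(i,None,fx=590/i.shape[0]*.66,fy=590/i.shape[0]*.66,interpolation=cv2.INTER_CUBIC)
a,b=h(a),h(b); k=min(len(a),len(b)); m=np.hstack([a[:k],b[:k]]); print(m.shape); cv2.imwrite("pics/m2.png",m[:,:800] if m.shape[1]>800 and False else cv2.resize(m,(800,int(m.shape[0]*800/m.shape[1]))))
E
```

```text
(389, 936, 3)
```

View pics/m2.png

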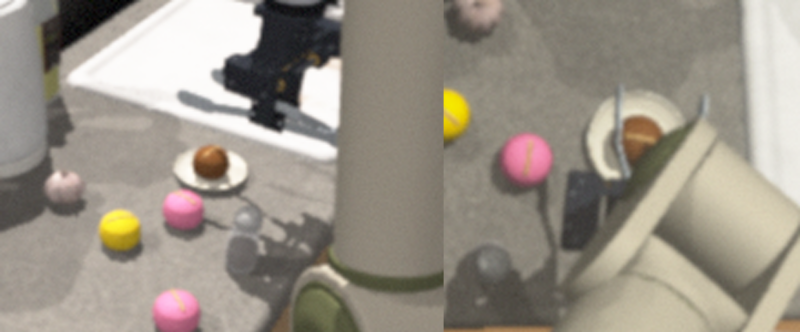

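The tongs are carried with both tips visible over the dish, in the top view at about (424,187) and (460,191). The roll is roughly below and between them. Next I compute the offset.

```bash
python3 - <<'E'
from h import *
L,R=onz("top",423.7,187,.152),onz("top",459.9,191.2,.152); m=(L+R)/2; print(L,R,m,np.linalg.norm(L-R))
d=np.array([.9886,-.151,0]); jaw=m-.033*d; print("jaw",jaw, "from tcp:",np.array([.4098,-.2177,0])+.095*d)
print("shadow roll",[onz("side",u,v,z) for u,v,z in [(375,163,.026)]], onz("top",432,208.5,.026))
a=cv2.imread("pics/top2.png")[175:235,405:475];b=cv2.imread("pics/side2.png")[90:170,340:440]
cv2.imwrite("pics/m3.png",np.hstack([cv2.resize(a,(400,343),interpolation=cv2.INTER_CUBIC),cv2.resize(b,(400,343),interpolation=cv2.INTER_CUBIC)]))
E
```

```text
[ 0.53917265 -0.19405402  0.152     ] [ 0.52766076 -0.27437653  0.152     ] [ 0.53341671 -0.23421527  0.152     ] 0.08114326620628663
jaw [ 0.50079291 -0.22923227  0.152     ] from tcp: [ 0.503717 -0.232045  0.      ]
shadow roll [array([ 0.49888982, -0.23398398,  0.026     ])] [ 0.5030705  -0.23699933  0.026     ]
```

View pics/m3.png

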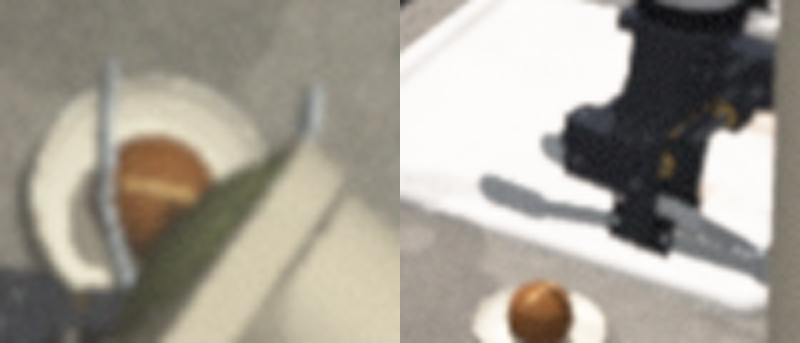

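```bash
python3 - <<'E'
from h import *
print("tipL",tri((424.3,187),(361.5,134)))
for z in (.13,.142,.154): print(z,proj("side",np.r_[.539,-.194,z]),proj("side",np.r_[.44,-.195,z]))
E
```

```text
tipL (array([ 0.53989788, -0.19955999,  0.13480438]), np.float64(0.0037545697848495848))
0.13 (np.float64(360.1770503201932), np.float64(136.20649417460027)) (np.float64(390.7260284946056), np.float64(145.0867886681071))
0.142 (np.float64(360.4345464401942), np.float64(132.63185145051997)) (np.float64(391.2192940293844), np.float64(141.4413349280787))
0.154 (np.float64(360.69573763865446), np.float64(129.00591247650277)) (np.float64(391.7199102262417), np.float64(137.74155649541177))
```

Request:
{"fn": "servo_tool", "kwargs": {
  "deltas": "0 -0.16 -0.3 0 0 0 0.49;0 0 -0.5 0 0 0 0.49;0 0 -0.5 0 0 0 0.49;0 0 -0.5 0 0 0 0.49;0 0 -0.5 0 0 0 0.49;0 0 -0.4 0 0 0 0.49;0 0 -0.2 0 0 0 0.49;0 0 0 0 0 0 0.49;0 0 0 0 0 0 0.49"
}}

```text
clock: 7.67
tcp_pos: [0.4099, -0.2226, 0.0638]
eef_rot: [0.0, 0.997, -0.076, 0.0]
ft_force: [-0.1, 0.5, -1.3]
width: 0.0451
grip_force: 6.2
```

```bash
python3 - <<'E'
from h import *
for n in("side","top"): cv2.imwrite(f"pics/{n}4.png",viewer.capture(n)[:,:,::-1])
a=cv2.imread("pics/top4.png")[175:235,405:475];b=cv2.imread("pics/side4.png")[110:190,340:440]
cv2.imwrite("pics/m4.png",np.hstack([cv2.resize(a,(400,343),interpolation=cv2.INTER_CUBIC),cv2.resize(b,(400,320),interpolation=cv2.INTER_CUBIC)[:343] if 0 else cv2.resize(b,(400,343),interpolation=cv2.INTER_CUBIC)]))
E
```

```text
(no output)
```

View pics/m4.png

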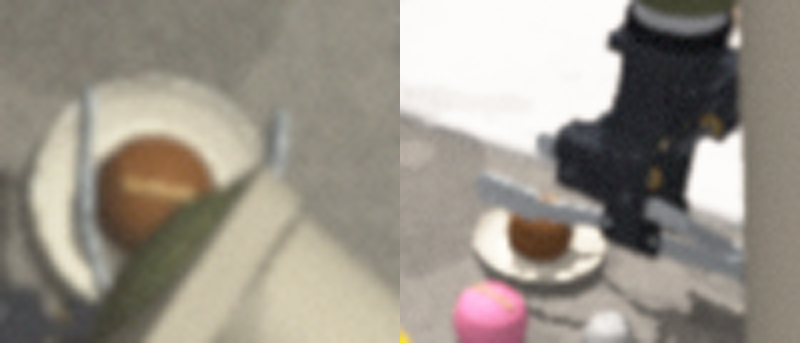

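Left tip at top (420.4,191) and side (360,153.6), right tip at top (454.4,195), roll centre at top (432.5,208.6).

```bash
python3 - <<'E'
from h import *
print(tri((420.4,191.5),(360.2,153.6)))
d=np.array([.9886,-.151,0])
for z in(.065,.075):
  L,R=onz("top",420.4,191.1,z),onz("top",454.4,195.1,z); print(L,R,np.linalg.norm(L-R),"jaw",(L+R)/2-.033*d)
print(onz("top",432.5,208.6,.03))
E
```

```text
(array([ 0.54024287, -0.20343786,  0.06382617]), np.float64(0.0020160711954357205))
[ 0.54198392 -0.20286227  0.065     ] [ 0.53020584 -0.2841871   0.065     ] 0.08217329667390832 jaw [ 0.50347108 -0.23854168  0.065     ]
[ 0.54061912 -0.20095257  0.075     ] [ 0.52894005 -0.28159375  0.075     ] 0.08148251800316421 jaw [ 0.50215579 -0.23629016  0.075     ]
[ 0.50238939 -0.23737042  0.03      ]
```

Request:
{"fn": "servo_tool", "kwargs": {
  "deltas": "0 0 -0.2 0 0 0 0.49;0 0 -0.3 0 0 0 0.49;0 0 -0.3 0 0 0 0.49;0 0 -0.3 0 0 0 0.49;0 0 -0.2 0 0 0 0.49;0 0 -0.07 0 0 0 0.49;0 0 0 0 0 0 0.49;0 0 0 0 0 0 0.49"
}}

```text
clock: 8.43
tcp_pos: [0.4098, -0.2226, 0.0295]
eef_rot: [-0.0, 0.997, -0.076, -0.0]
ft_force: [0.4, 0.7, -0.5]
width: 0.0452
grip_force: 6.2
```

Request:
{"fn": "servo_tool", "kwargs": {
  "deltas": "0 0 0 0 0 0 0.51;0 0 0 0 0 0 0.53;0 0 0 0 0 0 0.55;0 0 0 0 0 0 0.57;0 0 0 0 0 0 0.58;0 0 0 0 0 0 0.59;0 0 0 0 0 0 0.60;0 0 0 0 0 0 0.62;0 0 0 0 0 0 0.64;0 0 0 0 0 0 0.66",
  "squeeze": 25
}}

```text
clock: 9.27
tcp_pos: [0.4098, -0.2226, 0.0295]
eef_rot: [0.0, 0.997, -0.076, 0.0]
ft_force: [1.1, -0.3, -1.2]
width: 0.0355
grip_force: 25.0
```

Request:
{"fn": "servo_tool", "kwargs": {
  "deltas": "0 0 0 0 0 0 0.7;0 0 0 0 0 0 0.7;0 0 0 0 0 0 0.7;0 0 0 0 0 0 0.7;0 0 0 0 0 0 0.7;0 0 0 0 0 0 0.7"
}}

```text
clock: 9.77
tcp_pos: [0.4098, -0.2226, 0.0295]
eef_rot: [0.0, 0.997, -0.076, 0.0]
ft_force: [0.3, -1.0, -1.4]
width: 0.0346
grip_force: 25.0
```

Request:
{"fn": "servo_tool", "kwargs": {
  "deltas": "0 0 0.1 0 0 0 0.7;0 0 0.1 0 0 0 0.7;0 0 0.2 0 0 0 0.7;0 0 0.2 0 0 0 0.7;0 0 0.2 0 0 0 0.7;0 0 0.2 0 0 0 0.7;0 0 0.2 0 0 0 0.7;0 0 0 0 0 0 0.7;0 0 0 0 0 0 0.7"
}}

```text
clock: 10.52
tcp_pos: [0.4098, -0.2226, 0.0598]
eef_rot: [0.0, 0.997, -0.076, 0.0]
ft_force: [0.1, 0.4, -1.9]
width: 0.0349
grip_force: 25.0
```

```bash
python3 - <<'E'
from h import *
for n in("side","top"): cv2.imwrite(f"pics/{n}5.png",viewer.capture(n)[:,:,::-1])
a=cv2.imread("pics/top5.png")[175:235,405:475];b=cv2.imread("pics/side5.png")[110:190,340:440]
cv2.imwrite("pics/m5.png",np.hstack([cv2.resize(q,(400,343),interpolation=cv2.INTER_CUBIC) for q in(a,b)]))
E
```

```text
(no output)
```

View pics/m5.png

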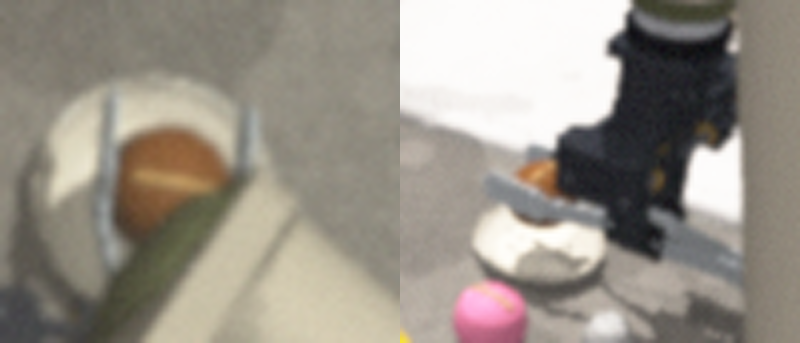

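The roll (crop (545,190)) is pinched between the tips and clear of the dish, which has not moved. I continue lifting.

Request:
{"fn": "servo_tool", "kwargs": {
  "deltas": "0 0 0.2 0 0 0 0.7;0 0 0.4 0 0 0 0.7;0 0 0.5 0 0 0 0.7;0 0 0.6 0 0 0 0.7;0 0 0.6 0 0 0 0.7;0 0 0.6 0 0 0 0.7;0 0 0.6 0 0 0 0.7;0 0 0.5 0 0 0 0.7;0 0 0.4 0 0 0 0.7;0 0 0.3 0 0 0 0.7"
}}

```text
clock: 11.45
tcp_pos: [0.4099, -0.2227, 0.1786]
eef_rot: [0.001, 0.997, -0.076, 0.001]
ft_force: [1.1, -0.2, -2.7]
width: 0.0351
grip_force: 25.0
```

Request:
{"fn": "servo_tool", "kwargs": {
  "deltas": "0 0 0.1 0 0 0 0.7;0 0 0 0 0 0 0.7;0 0 0 0 0 0 0.7;0 0 0 0 0 0 0.7;0 0 0 0 0 0 0.7;0 0 0 0 0 0 0.7;0 0 0 0 0 0 0.7;0 0 0 0 0 0 0.7"
}}

```text
clock: 12.12
tcp_pos: [0.4097, -0.2225, 0.1793]
eef_rot: [-0.0, 0.997, -0.076, -0.0]
ft_force: [0.1, -0.3, -3.0]
width: 0.0344
grip_force: 25.0
```

```bash
python3 - <<'E'
from h import *
for n in("side","top"): cv2.imwrite(f"pics/{n}6.png",viewer.capture(n)[:,:,::-1])
a=cv2.imread("pics/top6.png")[165:235,405:475];b=cv2.imread("pics/side6.png")[90:190,340:440]
cv2.imwrite("pics/m6.png",np.hstack([cv2.resize(q,(400,400),interpolation=cv2.INTER_CUBIC) for q in(a,b)]))
E
```

```text
(no output)
```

View pics/m6.png

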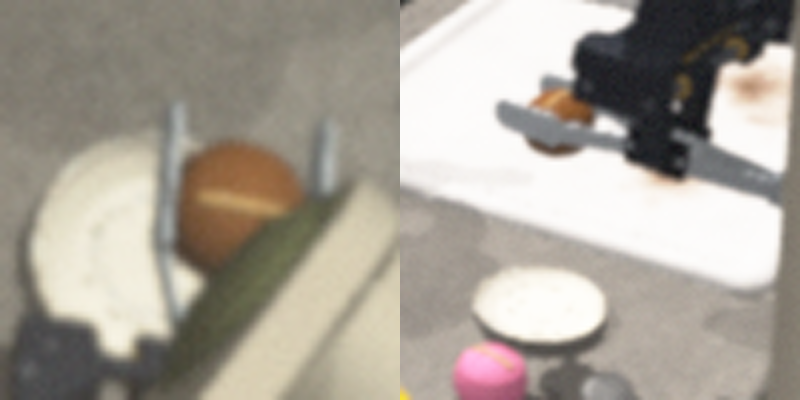

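The roll (crop (560,120)) is held between the tips about 15 cm up. The dish sits empty where it was.

```bash
python3 -c "
from workcell import ctrl; print(ctrl.sign_off())"
```

```text
the job is handed in; nothing more can be done
None
```

The job is handed in: the roll is pinched between the tongs' tips, held steady about 15 cm above the worktop by estimate, and the dish is still where it was.

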